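Crack the sealed bead box and hold it ajar beside the humidity gauge

ROBOT

A 6-joint arm with a two-finger parallel gripper is mounted at the origin on the work surface. World frame = base frame: x ahead of the robot, y to its left, z up, the work surface at z = 0. Lengths are in mm, angles in rad, forces in N, time in s.
With the tool pointing down it reaches from about 250 to 775 mm from the base axis. Payload 4 kg.
Tool frame: the origin (TCP) lies midway between the tips of the shut fingers; the grasp point (between the pads) lies 19 mm behind it; z points along the fingers, y is the line along which they close (so a half turn about z gives the same grasp; the last joint's range is limited). The gripper opens to 94 mm and grips with 3 to 60 N. Pads are 16 mm wide; open, the fingers measure 119 mm over their backs; the gripper's body (75 mm by 177 mm) begins 78 mm behind the grasp point.
Start: joints at [-1.271, 0.087, 1.371, -0, 1.684, -0.103], TCP at [215.597, -506.002, 205.506] pointing down, gripper open.
Joint ranges: [-3.1, 3.1], [-0.76, 2.03], [0.27, 2.55], [-1.08, 4.22], [0.17, 2.65], [-2.57, 2.57]. Speed limits (rad/s): [2.79, 2.79, 3.14, 3.14, 3.14, 3.14].

INTERFACE

Orientations are given as a unit quaternion [w, x, y, z].
In Python, from rig import state, get_image, calibration, close_job gives the robot as it stands.
- The arm moves only by the shell command python3 -m inch 'ROWS' [OPENING] [FORCE]. ROWS is JSON, a list of rows, each an object with "xyz": the shift along the tool's x, y, z in units of 0.04 m (1.0 is 0.04 m), a list of three; "turn": the turn, a rotation vector about the tool's x, y, z in units of 4 degrees (1.0 is 4 degrees), a list of three. A call has 1 to 12 rows; each row shifts and turns the commanded pose from where the row before left it, along the tool's axes as they then stand; what a row does not reach is not made up. A row lasts 1/10 s, in which the tool goes at most 50 mm and 8.59 degrees, less where a joint would pass 70% of its speed; a pose out of reach is approached as far as the arm can. A call with a number of a shift or a turn outside -1 to 1 is refused whole. A call with a gripper value outside its range is refused whole. OPENING is the opening, from -1 (shut) to 1 (fully open), set as the call begins (- or left out, the last holds). The fingers move at their own pace and stop on an object; FORCE is the grip in N (left out, the last holds). Time passes only in rows, so rows that do not move let the fingers close. It gives the time, the measured TCP pose, the force, the opening and the grip force at its end, in the units of the state.
- state(): the state, without advancing time (a new reading comes with each control period).
- get_image(name): name is "scene" or "top"; returns the picture (480x640x3 uint8, red, green, blue); there is no depth.
- calibration(name): a dict with "K" (3x3 intrinsics, pixels), "eye" and "rotation" of the camera in the world. Camera axes: x right, y down, z forward; pixel columns grow to the right and rows downward; lengths in mm; the calibration is good to about 2 mm. A picture is of the moment at which its call begins. calibration takes no time and is no camera call.
- close_job(): hands the job in; it is judged then, once.
The state is a dict: "time_s": time; "joint_pos": joint angles; "dq": joint speeds; "effort": joint torques, N m; "ee_pos": TCP position; "orientation": TCP orientation; "wrist_force": force on the tool from outside, world axes, zero at the start; "ft_torque": the same for the moment, N m; "gripper_width": opening from 0.0 (shut) to 1.0 (fully open); "gripper_force": force on a finger pad.
Only numpy, scipy, OpenCV 4.12 (cv2) and the standard library are available. Lean on these libraries where they do the work, as an engineer would, in place of code of your own. Each camera call takes 0.05 s, during which the arm holds its last target. There are 200 camera calls.

TASK

Check the sealed white bead box for damp: first set the little humidity gauge upright and centred on the narrow wooden top of the display stand, lined up lengthwise with it, and let go. Then take the box's red lid by its black grip, break it free of its sticky seal without letting it jump wide open, and finish while still holding it by the grip about 20 mm open at the front edge. Leave everything else where it stands.

Things in the scene. Friction and masses are not known exactly. Their poses are not given: they have to be found in the camera images.
- gauge: loose digital humidity gauge: upright white block with a dark blank screen on both broad faces, 30 (x, thin) x 68 (y, long) x 50 (z, tall) mm, about 120 g; origin at the centre of its underside, z up. Either broad face may look to the front. It starts standing on the table, on either side of the box.
- stand: fixed display stand, on the other side of the box from the gauge: round marble foot 80 mm across and 12 mm thick, brass post 20 mm thick, and on top a narrow dark wooden plate 24 (x) x 56 (y, long) mm, 8 mm thick; origin at the centre of the foot's underside, axes along the plate
- stand_top (a point): centre of the upper face of the stand's wooden plate, 70 mm above the table; axes as stand
- box: fixed white storage box 200 (x) x 180 (y) mm, 80 mm high without its lid; two grey lugs stand 7 mm out from the sides; origin at the centre of its underside; -x is its front, towards the robot
- handle (a point): black upright grip on the lid, near the front edge: 26 (x) x 20 (y) x 36 (z) mm; this point is the centre of its underside, on the lid's upper face, 170 mm forward of the hinge line and 10 mm above it when shut; free on all sides; axes as box when shut; moves and tilts with the lid
- lid (a joint): angle of the red lid (204 x 184 x 10 mm, about 0.35 kg with its grip), 0 shut, growing as the front edge rises; gap at the front edge = 200 mm x sin(angle), so 20 mm open is 0.10 rad. Clear of the seal about 2 N at the grip holds it up; let go, it drops back onto the seal, to 7 mm open or less
- hinge (a point): middle of the lid's hinge line, at the top of the box's back (+x) wall, 80 mm above the table, on the lid's underside; the hinge line runs along the box's y axis; axes as box
- box_front (a point): middle of the upper front edge of the box, under the lid's front edge, where the seal sits. The seal holds the lid: pulled up at the grip it resists up to about 12 N, peaking after some 2 mm of lift there, then gives way with a slight upward spring, and by 7 mm of lift the lid is clear of it
- spool_a: bystander, loose, leave alone: white thread spool with blue cap, 48 mm across, 82 mm tall; origin at its underside
- spool_b: bystander, loose, leave alone: second white thread spool, the same; origin at its underside
- jar_a: bystander, loose, leave alone: glass jar with red cap, 68 mm across, 90 mm tall; origin at its underside
- jar_b: bystander, loose, leave alone: amber jar with white cap, 56 mm across, 70 mm tall; origin at its underside
- dish: bystander, loose, leave alone: small blue bead dish, 80 mm across, 22 mm tall; origin at its underside
- mug: bystander, loose, leave alone: white mug, 76 mm across, 85 mm tall; origin at its underside
- driver: bystander, loose, leave alone: small screwdriver lying down, 150 mm long; origin at its underside
There are look-alikes about, which are no part of the job. Leave any green or turquoise look-alike of the gauge alone.

How it is judged (in metres and radians):
On the way, in this order (a step that is already met when the one before it is completed fails the run):
1. the gauge stands on the stand's plate, released, the lid still shut (horizontal distance between gauge and stand_top below 0.01 m and z of gauge in the frame of stand_top between -0.004 and 0.005 m and angle between gauge's own z axis and vertical below 0.1 rad and angle between the y axis of gauge and the y axis of stand, either way round below 0.25 rad and contact force between gauge and stand above 0.3 N and contact force between the fingers and gauge below 0.1 N and linear speed of gauge below 0.02 m/s and value of joint lid below 0.02 rad), for 0.3 s.
2. the lid is broken free of its seal and held by its grip (value of joint lid above 0.05 rad and contact force between the fingers and handle above 1 N), for 0.2 s.
At the end, for the whole second after the job is handed in: Gauge released, upright (0.1 rad) on the stand's plate, within 10 mm of its centre, long sides within 0.25 rad either way round; fingers hold the lid still by its grip (over 1 N) at 0.06 to 0.16 rad (12 to 32 mm open in front); no bystander moved over 30 mm (horizontal distance between gauge and stand_top below 0.01 m and z of gauge in the frame of stand_top between -0.004 and 0.005 m and angle between gauge's own z axis and vertical below 0.1 rad and angle between the y axis of gauge and the y axis of stand, either way round below 0.25 rad and contact force between gauge and stand above 0.3 N and contact force between the fingers and gauge below 0.1 N and linear speed of gauge below 0.02 m/s and value of joint lid between 0.06 and 0.16 rad and velocity of joint lid between -0.05 and 0.05 rad/s and contact force between the fingers and handle above 1 N and distance of each of spool_a, spool_b, jar_a, jar_b, dish, mug, driver from where it was at the start of the episode below 0.03 m); the arm keeps its last pose, push and grip.
It fails at once if the lid jumps wide open (over 0.25 rad, 50 mm) (value of joint lid above 0.25 rad).
It fails at once if a bystander is shifted more than 30 mm (distance of any of spool_a, spool_b, jar_a, jar_b, dish, mug, driver from where it was at the start of the episode above 0.03 m).
It also fails if it takes over 45 s, if anything falls off the work surface, if the arm or the gripper's body presses on something with over 40 N, if the wrist force passes 120 N, or if a joint passes its speed limit or range.

## Working session

There is one attempt and no reset: what is moved stays moved. The work goes in short steps, Python scripts to look and compute and a shell command to move; the robot and the scene stay as the last step left them, time stands still between calls to the robot, and variables do not carry over. Pictures are saved under pics/ and viewed, at most 10 in all, crops included, and the job is handed in when it is done.

```bash
mkdir -p pics; ls; python3 - <<'E'
from rig import *
import cv2
for n in ("scene","top"):
    cv2.imwrite(f"pics/{n}0.png",get_image(n)[:,:,::-1]); c=calibration(n); print(n,c)
print(state())
E
```

```text
pics
scene {'K': array([[444.23201676,   0.        , 313.85263717],
       [  0.        , 444.23201676, 239.63829628],
       [  0.        ,   0.        ,   1.        ]]), 'eye': array([1258.90618986,  659.83656585,  679.40835364]), 'rotation': array([-0.19139245,  0.345323  ,  0.79731009, -0.45652773])}
top {'K': array([[619.46823372,   0.        , 323.75843775],
       [  0.        , 619.46823372, 241.70774979],
       [  0.        ,   0.        ,   1.        ]]), 'eye': array([ 432.85334732,   -9.35038785, 1581.8940674 ]), 'rotation': array([ 0.02595476, -0.70347528,  0.70973078, -0.02703896])}
{'time_s': 0.1, 'joint_pos': array([-1.27112211e+00,  8.78603541e-02,  1.37207298e+00, -4.02801288e-06,
        1.68359993e+00, -1.03095709e-01]), 'dq': array([ 0.0008519 , -0.00214144, -0.00421447,  0.00019264,  0.00146718,
        0.00102322]), 'effort': array([ 2.17317625e-03, -3.41251302e+01, -3.03300941e+01,  7.20569585e-02,
        3.03614361e-02, -9.17150123e-05]), 'ee_pos': array([ 215.43468036, -505.52240341,  204.44784892]), 'orientation': array([-9.65426263e-04,  9.79790072e-01,  2.00026184e-01, -9.72089204e-05]), 'wrist_force': array([-0.66240569, -0.23174759,  0.03980002]), 'ft_torque': array([-0.01836639,  0.01932823, -0.04490495]), 'gripper_force': 0.0, 'gripper_width': 0.9990468190475498}
```

View pics/top0.png

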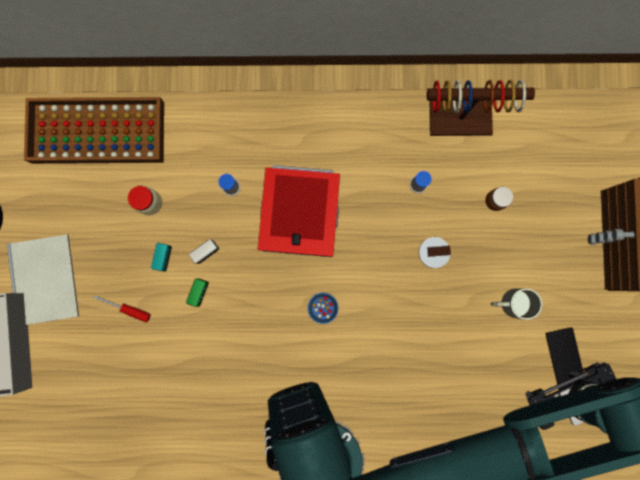

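View pics/scene0.png

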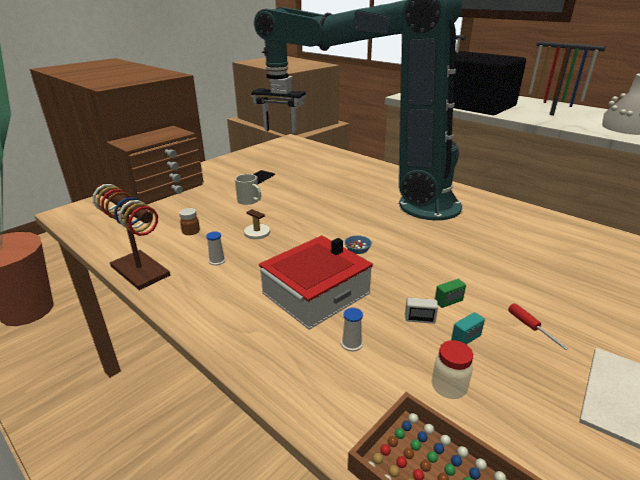

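The top view shows the white gauge at about (204,251). Its look-alikes are green at (197,292) and turquoise at (161,257). The stand plate is at (438,251), the lid's grip at (296,239), spool_a and spool_b at (228,184) and (422,181), the dish at (322,308) and the driver at (125,309). The scene view shows the gauge at (421,310), with its dark screen.
These could be mistaken for the gauge: green (197,292), turquoise (161,257) and the white-capped jar (502,198). I choose the white block at (204,251).

```bash
cat > h.py <<'E'
import numpy as np, cv2
from scipy.spatial.transform import Rotation as R
from rig import *
def ray(n,uv):
    c=calibration(n); q=c["rotation"]; M=R.from_quat([q[1],q[2],q[3],q[0]]).as_matrix()
    uv=np.atleast_2d(np.array(uv,float)); d=np.c_[uv,np.ones(len(uv))]@np.linalg.inv(c["K"]).T@M.T
    return c["eye"],d
def plane(n,uv,z):
    e,d=ray(n,uv); return e+d*((z-e[2])/d[:,2])[:,None]
def proj(n,p):
    c=calibration(n); q=c["rotation"]; M=R.from_quat([q[1],q[2],q[3],q[0]]).as_matrix()
    x=(np.atleast_2d(p)-c["eye"])@M@c["K"].T; return x[:,:2]/x[:,2:]
def blob(mask,roi):
    x0,y0,x1,y1=roi; m=np.zeros_like(mask); m[y0:y1,x0:x1]=mask[y0:y1,x0:x1]
    cs,_=cv2.findContours(m,cv2.RETR_EXTERNAL,cv2.CHAIN_APPROX_NONE)
    return max(cs,key=cv2.contourArea)
def rect(n,mask,roi,z):
    "min-area rectangle of blob on plane z: centre, sides, yaw of the long side (from +x)"
    c=blob(mask,roi).reshape(-1,2); p=plane(n,c,z)[:,:2].astype(np.float32)
    b=cv2.boxPoints(cv2.minAreaRect(p)); e1,e2=b[1]-b[0],b[2]-b[1]
    L=e1 if np.linalg.norm(e1)>np.linalg.norm(e2) else e2
    return b.mean(0),sorted([np.linalg.norm(e1),np.linalg.norm(e2)]),np.degrees(np.arctan2(L[1],L[0]))%180
E
python3 - <<'E'
from h import *
im=cv2.imread("pics/top0.png"); hsv=cv2.cvtColor(im,cv2.COLOR_BGR2HSV); H,S,V=[hsv[...,i] for i in range(3)]
u=lambda m:(m*255).astype(np.uint8)
print("gauge",rect("top",u((S<70)&(V>140)),(180,230,228,272),50))
print("plate",rect("top",u(V<90),(420,240,458,264),70))
print("grip",rect("top",u((V<60)),(285,228,306,250),126))
print("lid",rect("top",u(((H<8)|(H>172))&(S>150)&(V>60)),(250,155,350,265),90))
c=blob(u((S<60)&(V>120)),(415,232,458,272)); print("foot",plane("top",[cv2.minEnclosingCircle(c)[0]],12),cv2.minEnclosingCircle(c))
a=cv2.resize(im[220:310,140:260],None,fx=4,fy=4,interpolation=cv2.INTER_CUBIC)
b=cv2.resize(im[150:270,250:460],(800-480,183)); 
s=cv2.imread("pics/scene0.png"); s=cv2.resize(s[270:360,380:500],None,fx=2.66,fy=4); s=s[:360,:319]
cv2.imwrite("pics/crop1.png",np.hstack([a,s]))
E
```

```text
gauge (array([528.33954, 289.4208 ], dtype=float32), [np.float32(28.08766), np.float32(65.82156)], np.float32(125.892166))
plate (array([ 521.8958 , -292.61105], dtype=float32), [np.float32(19.707748), np.float32(52.768078)], np.float32(93.89234))
grip (array([550.3534  ,  53.306923], dtype=float32), [np.float32(14.152774), np.float32(21.32105)], np.float32(179.66171))
lid (array([618.7334  ,  48.158646], dtype=float32), [np.float32(183.24811), np.float32(203.14973)], np.float32(174.72481))
foot [[ 521.97456245 -292.21776708   12.        ]] ((434.118408203125, 252.0394744873047), 15.736920356750488)
```

View pics/crop1.png

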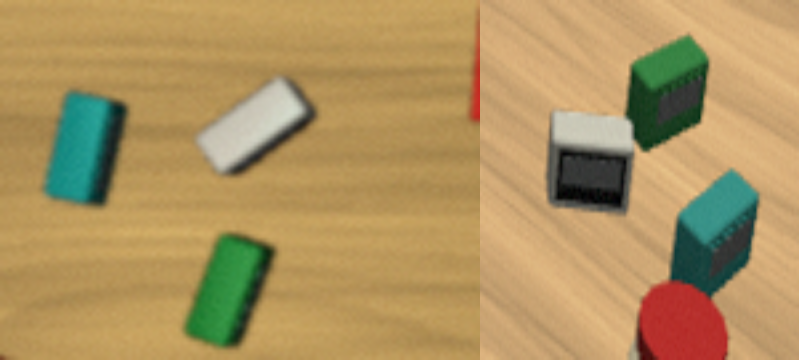

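The crop confirms the choice: a white block with dark screens, well separated from the green and turquoise ones. I'll sweep over to it around the base.

```bash
cat > d.py <<'E'
import sys
from h import *
# usage: d.py x y z yaw_of_tool_x [pitch of the tool about tool y, deg] -> shift and turn in tool axes and units
x,y,z,yaw=map(float,sys.argv[1:5]); pit=float(sys.argv[5]) if len(sys.argv)>5 else 0
s=state(); q=s["orientation"]; A=R.from_quat([q[1],q[2],q[3],q[0]])
B=R.from_euler("Z",yaw,degrees=True)*R.from_euler("X",180,degrees=True)*R.from_euler("Y",pit,degrees=True)
np.set_printoptions(precision=3,suppress=True)
print("t",s["time_s"],"ee",s["ee_pos"],"toolx",A.as_matrix()[:,0],"F",s["wrist_force"],"w",94*s["gripper_width"],"gf",s["gripper_force"])
print("shift",A.inv().apply(np.array([x,y,z])-s["ee_pos"])/40,"after turn",B.inv().apply(np.array([x,y,z])-s["ee_pos"])/40,"turn",np.degrees((A.inv()*B).as_rotvec())/4)
E
M='python3 -m inch'
$M '[{"xyz":[0.5,0,0],"turn":[0,0,-0.5]},{"xyz":[1,0,0],"turn":[0,0,-1]},{"xyz":[1,0,0],"turn":[0,0,-1]},{"xyz":[1,0,0],"turn":[0,0,-1]},{"xyz":[1,0,0],"turn":[0,0,-1]},{"xyz":[1,0,0],"turn":[0,0,-1]},{"xyz":[1,0,0],"turn":[0,0,-1]},{"xyz":[1,0,0],"turn":[0,0,-1]},{"xyz":[1,0,0],"turn":[0,0,-1]},{"xyz":[1,0,0],"turn":[0,0,-1]},{"xyz":[1,0,0],"turn":[0,0,-1]},{"xyz":[1,0,0],"turn":[0,0,-1]}]' 0.4
$M '[{"xyz":[1,0,0],"turn":[0,0,-1]},{"xyz":[1,0,0],"turn":[0,0,-1]},{"xyz":[1,0,0],"turn":[0,0,-1]},{"xyz":[1,0,0],"turn":[0,0,-1]},{"xyz":[1,0,0],"turn":[0,0,-1]},{"xyz":[1,0,0],"turn":[0,0,-1]},{"xyz":[1,0,0],"turn":[0,0,-1]},{"xyz":[1,0,0],"turn":[0,0,-1]},{"xyz":[1,0,0],"turn":[0,0,-1]},{"xyz":[1,0,0],"turn":[0,0,-1]},{"xyz":[1,0,0],"turn":[0,0,-1]},{"xyz":[0,0,0],"turn":[0,0,0]}]'
python3 d.py 528.5 289.5 100 125.9
```

```text
time_s: 1.3
ee_pos: [537.7, -192.6, 204.7]
orientation: [-0.0, 0.823, 0.568, -0.0]
wrist_force: [0.6, -0.1, -0.8]
gripper_width: 0.7
gripper_force: 0.0
time_s: 2.5
ee_pos: [541.9, 239.5, 204.7]
orientation: [-0.001, 0.548, 0.836, 0.0]
wrist_force: [-0.5, -0.3, -0.1]
gripper_width: 0.699
gripper_force: 0.0
t 2.5 ee [541.925 239.517 204.735] toolx [-0.399  0.917  0.002] F [-0.525 -0.253 -0.07 ] w 65.68029914588833 gf 0.0
shift [1.274 0.194 2.621] after turn [1.209 0.461 2.618] turn [-0.015 -0.033 -3.102]
```

```bash

python3 -m inch '[{"xyz":[0,0,0],"turn":[0,0,-0.8]},{"xyz":[0,0,0],"turn":[0,0,-0.8]},{"xyz":[0,0,0],"turn":[0,0,-0.8]},{"xyz":[0,0,0],"turn":[0,0,-0.7]},{"xyz":[0.6,0.23,0.6],"turn":[0,0,0]},{"xyz":[0.6,0.23,0.7],"turn":[0,0,0]},{"xyz":[0,0,0.7],"turn":[0,0,0]},{"xyz":[0,0,0.6],"turn":[0,0,0]},{"xyz":[0,0,0],"turn":[0,0,0]},{"xyz":[0,0,0],"turn":[0,0,0]}]'
python3 d.py 528.5 289.5 16 125.9
python3 - <<'E'
from h import *
cv2.imwrite("pics/s1.png",np.vstack([get_image("scene")[250:360,340:500],get_image("top")[200:310,140:300]]).repeat(2,0).repeat(2,1)[:,:,::-1])
E
```

```text
time_s: 3.5
ee_pos: [531.2, 284.2, 101.2]
orientation: [-0.0, 0.458, 0.889, -0.001]
wrist_force: [0.7, 0.3, 0.9]
gripper_width: 0.699
gripper_force: 0.0
t 3.5 ee [531.224 284.184 101.16 ] toolx [-0.58   0.815 -0.   ] F [0.736 0.286 0.944] w 65.71409554717478 gf 0.0
shift [0.148 0.025 2.129] after turn [0.148 0.023 2.129] turn [-0.02  -0.    -0.119]
```

View pics/s1.png

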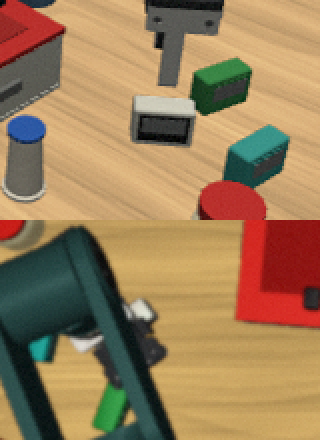

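The fingers hang over the gauge (crop, about (165,110)). The near finger is in line with its face and the look-alikes are clear, so I'll descend, close and lift.

```bash

python3 -m inch '[{"xyz":[0.08,0.01,0.5],"turn":[0,0,-0.1]},{"xyz":[0.07,0.01,0.6],"turn":[0,0,0]},{"xyz":[0,0,0.6],"turn":[0,0,0]},{"xyz":[0,0,0.4],"turn":[0,0,0]},{"xyz":[0,0,0],"turn":[0,0,0]}]'
python3 d.py 528.5 289.5 16 125.9
python3 -m inch '[{"xyz":[0,0,0],"turn":[0,0,0]},{"xyz":[0,0,0],"turn":[0,0,0]},{"xyz":[0,0,0],"turn":[0,0,0]},{"xyz":[0,0,0],"turn":[0,0,0]},{"xyz":[0,0,0],"turn":[0,0,0]},{"xyz":[0,0,0],"turn":[0,0,0]}]' -1 15
python3 d.py 528.5 289.5 16 125.9
```

```text
time_s: 4.1
ee_pos: [527.6, 289.6, 16.3]
orientation: [-0.001, 0.455, 0.89, -0.001]
wrist_force: [0.2, -0.6, 0.5]
gripper_width: 0.699
gripper_force: 0.0
t 4.1 ee [527.648 289.617  16.343] toolx [-0.586  0.811  0.   ] F [ 0.17  -0.592  0.46 ] w 65.69421704214254 gf 0.0
shift [-0.015  0.016  0.009] after turn [-0.015  0.016  0.009] turn [-0.038 -0.006 -0.012]
time_s: 4.7
ee_pos: [528.5, 290.2, 18.1]
orientation: [0.0, 0.455, 0.891, 0.0]
wrist_force: [-1.6, -1.4, 2.1]
gripper_width: 0.317
gripper_force: 15.0
t 4.7 ee [528.488 290.208  18.136] toolx [-0.586  0.81  -0.   ] F [-1.567 -1.42   2.078] w 29.827822404233494 gf 15.000388473272324
shift [-0.014 -0.01   0.053] after turn [-0.015 -0.01   0.053] turn [ 0.004  0.005 -0.005]
```

Held: the opening is 29.8 mm at 15 N. I'll lift it, turning to the stand's lengthwise direction on the way up.

```bash

python3 -m inch '[{"xyz":[0,0,-0.3],"turn":[0,0,0]},{"xyz":[0,0,-0.6],"turn":[0,0,0]},{"xyz":[0,0,-0.9],"turn":[0,0,0.8]},{"xyz":[0,0,-0.9],"turn":[0,0,0.8]},{"xyz":[0,0,-0.9],"turn":[0,0,0.8]},{"xyz":[0,0,-0.9],"turn":[0,0,0.8]},{"xyz":[0,0,-0.5],"turn":[0,0,0.8]},{"xyz":[0,0,0],"turn":[0,0,0.8]},{"xyz":[0,0,0],"turn":[0,0,0.8]},{"xyz":[0,0,0],"turn":[0,0,0.8]},{"xyz":[0,0,0],"turn":[0,0,0.8]},{"xyz":[0,0,0],"turn":[0,0,0.8]}]'
python3 d.py 522 -292.5 200 93.9
```

```text
time_s: 5.9
ee_pos: [528.2, 290.3, 217.7]
orientation: [-0.0, 0.684, 0.73, 0.0]
wrist_force: [0.4, 0.2, -1.2]
gripper_width: 0.32
gripper_force: 15.0
t 5.9 ee [528.205 290.318 217.723] toolx [-0.065  0.998  0.   ] F [ 0.4    0.215 -1.163] w 30.107249122064008 gf 14.998529702425003
shift [-14.529  -1.109   0.442] after turn [-14.526  -1.146   0.443] turn [-0.    -0.001 -0.036]
```

```bash

python3 -m inch '[{"xyz":[-0.5,-0.08,0],"turn":[0,0,0]},{"xyz":[-1,-0.08,0],"turn":[0,0,0]},{"xyz":[-1,-0.08,0],"turn":[0,0,0]},{"xyz":[-1,-0.08,0],"turn":[0,0,0]},{"xyz":[-1,-0.08,0],"turn":[0,0,0]},{"xyz":[-1,-0.08,0],"turn":[0,0,0]},{"xyz":[-1,-0.08,0],"turn":[0,0,0]},{"xyz":[-1,-0.08,0],"turn":[0,0,0]},{"xyz":[-1,-0.08,0],"turn":[0,0,0]},{"xyz":[-1,-0.08,0],"turn":[0,0,0]},{"xyz":[-1,-0.08,0],"turn":[0,0,0]},{"xyz":[-1,-0.08,0],"turn":[0,0,0]}]'
python3 -m inch '[{"xyz":[-1,-0.08,0],"turn":[0,0,0]},{"xyz":[-1,-0.07,0],"turn":[0,0,0]},{"xyz":[-0.7,0,0],"turn":[0,0,0]},{"xyz":[-0.35,0,0],"turn":[0,0,0]},{"xyz":[0,0,0.6],"turn":[0,0,0]},{"xyz":[0,0,0.6],"turn":[0,0,0]},{"xyz":[0,0,0.5],"turn":[0,0,0]},{"xyz":[0,0,0.5],"turn":[0,0,0]},{"xyz":[0,0,0.3],"turn":[0,0,0]},{"xyz":[0,0,0],"turn":[0,0,0]},{"xyz":[0,0,0],"turn":[0,0,0]},{"xyz":[0,0,0],"turn":[0,0,0]}]'
python3 d.py 522 -292.5 87.5 93.9
python3 - <<'E'
from h import *
t=get_image("top")[190:310,370:510].repeat(3,0).repeat(3,1); s=get_image("scene")[150:270,180:320].repeat(3,0).repeat(3,1)
cv2.imwrite("pics/s2.png",np.hstack([t[:,:400],s[:,:400]])[:,:,::-1])
E
```

```text
time_s: 7.1
ee_pos: [520.9, -172.8, 218.0]
orientation: [0.0, 0.683, 0.731, 0.0]
wrist_force: [0.2, 0.2, -1.0]
gripper_width: 0.318
gripper_force: 15.0
time_s: 8.3
ee_pos: [524.3, -293.7, 119.2]
orientation: [0.001, 0.683, 0.731, 0.0]
wrist_force: [0.2, -0.3, -2.0]
gripper_width: 0.322
gripper_force: 15.0
t 8.3 ee [ 524.287 -293.735  119.247] toolx [-0.068  0.998 -0.002] F [ 0.239 -0.275 -2.01 ] w 30.263417845163993 gf 14.999814927577972
shift [ 0.036 -0.057  0.793] after turn [ 0.035 -0.055  0.794] turn [ 0.033  0.026 -0.002]
```

View pics/s2.png

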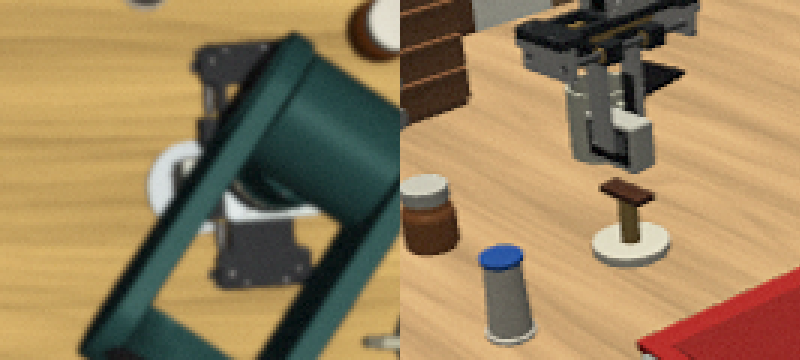

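The gauge is in the fingers just above the plate: the scene crop shows the gauge end at about (630,140) and the plate at (627,192), with the mug behind the gauge. I'll compare predicted corners with the image.

```bash
python3 - <<'E'
from h import *
np.set_printoptions(precision=1,suppress=True)
cr=lambda p:(proj("scene",p)-[180,150])*3+[400,0]
a=np.radians(93.9); L=np.array([np.cos(a),np.sin(a),0]); T=np.array([-np.sin(a),np.cos(a),0])
for nm,c,l,w in (("plate",np.array([522,-292.5,70]),28,12),("gauge bottom",np.array([523.5,-293,101.5]),34,15),("gauge top",np.array([523.5,-293,151.5]),34,15)):
    print(nm,[ (i,j,cr(c+i*l*L-j*w*T)[0]) for i in(-1,1) for j in (-1,1)])
im=cv2.imread("pics/s2.png"); cv2.imwrite("pics/s2z.png",cv2.resize(im[70:220,550:680],None,fx=4,fy=4,interpolation=cv2.INTER_CUBIC))
E
```

```text
plate [(-1, -1, array([613.8, 176. ])), (-1, 1, array([596.4, 184.4])), (1, -1, array([652.7, 191.7])), (1, 1, array([635.4, 200.5]))]
gauge bottom [(-1, -1, array([607.8, 145.7])), (-1, 1, array([585.7, 155.9])), (1, -1, array([655.6, 164.2])), (1, 1, array([633.6, 174.9]))]
gauge top [(-1, -1, array([603.6, 100. ])), (-1, 1, array([581. , 109.6])), (1, -1, array([652.2, 117.5])), (1, 1, array([629.7, 127.7]))]
```

View pics/s2z.png

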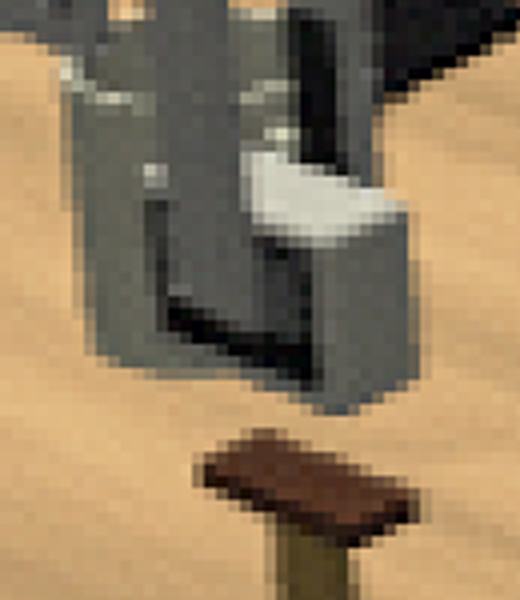

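The corners agree to within a few mm, with the gauge about 2 mm towards -y. I'll correct that and lower it. By net commanded travel, contact is due after 30 mm.

```bash

python3 -m inch '[{"xyz":[0.08,-0.05,0.15],"turn":[0,0,0]},{"xyz":[0,0,0.3],"turn":[0,0,0]},{"xyz":[0,0,0.2],"turn":[0,0,0]},{"xyz":[0,0,0.05],"turn":[0,0,0]},{"xyz":[0,0,0],"turn":[0,0,0]},{"xyz":[0,0,0],"turn":[0,0,0]}]'
python3 -m inch '[{"xyz":[0,0,0.025],"turn":[0,0,0]},{"xyz":[0,0,0],"turn":[0,0,0]}]'
python3 -m inch '[{"xyz":[0,0,0.025],"turn":[0,0,0]},{"xyz":[0,0,0],"turn":[0,0,0]}]'
python3 d.py 522 -290.5 87 93.9
```

```text
time_s: 9.0
ee_pos: [521.2, -290.4, 89.3]
orientation: [0.0, 0.683, 0.731, -0.0]
wrist_force: [1.2, -0.8, -1.3]
gripper_width: 0.319
gripper_force: 15.0
time_s: 9.2
ee_pos: [521.3, -290.4, 88.4]
orientation: [0.0, 0.683, 0.731, -0.0]
wrist_force: [-0.7, -1.3, -0.6]
gripper_width: 0.315
gripper_force: 15.0
time_s: 9.4
ee_pos: [521.4, -290.5, 88.1]
orientation: [0.0, 0.683, 0.731, 0.0]
wrist_force: [-1.3, 0.4, 1.6]
gripper_width: 0.318
gripper_force: 15.0
t 9.4 ee [ 521.392 -290.51    88.114] toolx [-0.068  0.998 -0.001] F [-1.291  0.377  1.635] w 29.884030801111724 gf 14.999329894781113
shift [-0.001  0.015  0.028] after turn [-0.001  0.015  0.028] turn [ 0.008  0.008 -0.005]
```

```bash

python3 -m inch '[{"xyz":[0,0,0.02],"turn":[0,0,0]},{"xyz":[0,0,0],"turn":[0,0,0]}]'
python3 - <<'E'
from h import *
np.set_printoptions(precision=1,suppress=True)
s=get_image("scene"); c=s[150:270,200:300]; print(state()["wrist_force"],state()["ee_pos"])
cv2.imwrite("pics/s3.png",cv2.resize(c[:,:,::-1],None,fx=5,fy=5,interpolation=cv2.INTER_CUBIC))
a=np.radians(93.9); L=np.array([np.cos(a),np.sin(a),0]); T=np.array([-np.sin(a),np.cos(a),0])
for nm,p,l,w in (("plate",np.array([522,-292.5,70]),28,12),("gauge bottom",np.array([522,-292.5,70]),34,15),("gauge top",np.array([522,-292.5,120]),34,15)):
    print(nm,[ (i,j,((proj("scene",p+i*l*L-j*w*T)[0]-[200,150]+.5)*5)) for i in(-1,1) for j in (-1,1)])
E
```

```text
time_s: 9.6
ee_pos: [521.4, -290.5, 88.1]
orientation: [0.001, 0.683, 0.731, -0.0]
wrist_force: [-1.8, 1.3, 5.4]
gripper_width: 0.317
gripper_force: 15.0
[-1.4  1.7  5.1] [ 521.4 -290.5   88.1]
plate [(-1, -1, array([258.8, 295.8])), (-1, 1, array([229.8, 309.8])), (1, -1, array([323.7, 322. ])), (1, 1, array([294.8, 336.7]))]
gauge bottom [(-1, -1, array([255.6, 291.4])), (-1, 1, array([219.4, 308.8])), (1, -1, array([334.4, 323.1])), (1, 1, array([298.3, 341.5]))]
gauge top [(-1, -1, array([248.8, 217. ])), (-1, 1, array([211.7, 233.6])), (1, -1, array([328.9, 247.2])), (1, 1, array([292. , 264.7]))]
```

View pics/s3.png

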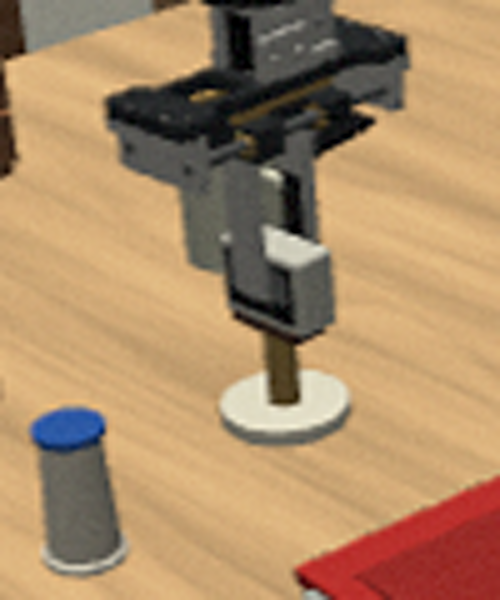

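Contact is about 5 N, and the gauge corner at (298,342) matches the centred prediction (298,341). I'll back off slightly, release and rise.

```bash

python3 -m inch '[{"xyz":[0,0,-0.015],"turn":[0,0,0]},{"xyz":[0,0,0],"turn":[0,0,0]}]'
python3 -m inch '[{"xyz":[0,0,0],"turn":[0,0,0]},{"xyz":[0,0,0],"turn":[0,0,0]},{"xyz":[0,0,0],"turn":[0,0,0]},{"xyz":[0,0,0],"turn":[0,0,0]},{"xyz":[0,0,0],"turn":[0,0,0]},{"xyz":[0,0,0],"turn":[0,0,0]}]' 0.1
python3 -m inch '[{"xyz":[0,0,-0.2],"turn":[0,0,0]},{"xyz":[0,0,-0.4],"turn":[0,0,0]},{"xyz":[0,0,-0.7],"turn":[0,0,0]},{"xyz":[0,0,-0.9],"turn":[0,0,0]},{"xyz":[0,0,-0.6],"turn":[0,0,0]},{"xyz":[0,0,0],"turn":[0,0,0]}]'
python3 d.py 550 54 200 84.7
```

```text
time_s: 9.85
ee_pos: [521.4, -290.5, 88.0]
orientation: [0.0, 0.683, 0.731, -0.0]
wrist_force: [-1.4, 0.7, 5.0]
gripper_width: 0.32
gripper_force: 15.0
time_s: 10.45
ee_pos: [521.2, -290.3, 87.1]
orientation: [-0.0, 0.683, 0.731, -0.0]
wrist_force: [-0.4, -0.2, -0.5]
gripper_width: 0.551
gripper_force: 0.0
time_s: 11.05
ee_pos: [523.2, -291.7, 205.2]
orientation: [0.005, 0.683, 0.731, 0.001]
wrist_force: [0.4, 0.6, 0.7]
gripper_width: 0.553
gripper_force: 0.0
t 11.05 ee [ 523.247 -291.695  205.196] toolx [-0.068  0.998 -0.007] F [0.445 0.555 0.706] w 51.93679662089479 gf 0.0
shift [8.578 1.251 0.084] after turn [ 8.667 -0.132  0.13 ] turn [0.125 0.084 2.295]
```

The gauge stayed put on release. Next I go over the lid's grip, turning 81° so the fingers close along the box's y.

```bash

python3 -m inch '[{"xyz":[0.6,0.14,0],"turn":[0,0,0]},{"xyz":[1,0.14,0],"turn":[0,0,0]},{"xyz":[1,0.14,0],"turn":[0,0,0]},{"xyz":[1,0.14,0],"turn":[0,0,0]},{"xyz":[1,0.14,0],"turn":[0,0,0]},{"xyz":[1,0.14,0],"turn":[0,0,0]},{"xyz":[1,0.14,0],"turn":[0,0,0]},{"xyz":[1,0.14,0],"turn":[0,0,0]},{"xyz":[0.6,0.14,0],"turn":[0,0,0]},{"xyz":[0.38,0,0],"turn":[0,0,0]},{"xyz":[0,0,0],"turn":[0,0,-1]},{"xyz":[0,0,0],"turn":[0,0,-1]}]'
python3 -m inch '[{"xyz":[0,0,0],"turn":[0,0,-1]},{"xyz":[0,0,0],"turn":[0,0,-1]},{"xyz":[0,0,0],"turn":[0,0,-1]},{"xyz":[0,0,0],"turn":[0,0,-1]},{"xyz":[0,0,0],"turn":[0,0,-1]},{"xyz":[0,0,0],"turn":[0,0,-1]},{"xyz":[0,0,0],"turn":[0,0,-1]},{"xyz":[0,0,0],"turn":[0,0,-1]},{"xyz":[0,0,0],"turn":[0,0,-1]},{"xyz":[0,0,0],"turn":[0,0,-1]},{"xyz":[0,0,0],"turn":[0,0,-1]},{"xyz":[0,0,0],"turn":[0,0,-1]}]'
python3 -m inch '[{"xyz":[0,0,0],"turn":[0,0,-1]},{"xyz":[0,0,0],"turn":[0,0,-1]},{"xyz":[0,0,0],"turn":[0,0,-1]},{"xyz":[0,0,0],"turn":[0,0,-1]},{"xyz":[0,0,0],"turn":[0,0,-1]},{"xyz":[0,0,0],"turn":[0,0,-1]},{"xyz":[0,0,0],"turn":[0,0,-0.2]},{"xyz":[0,0,0],"turn":[0,0,0]},{"xyz":[0,0,0],"turn":[0,0,0]}]'
python3 d.py 550 54 150 174.7
python3 - <<'E'
from h import *
t=get_image("top"); s=get_image("scene"); cv2.imwrite("pics/t4.png",t[:,:,::-1]); cv2.imwrite("pics/sc4.png",s[:,:,::-1])
r=lambda c,f:cv2.resize(c,(int(c.shape[1]*f),int(c.shape[0]*f)),interpolation=cv2.INTER_CUBIC)
cv2.imwrite("pics/s4.png",np.hstack([r(t[180:300,390:490],4),r(s[150:270,220:320],4)])[:,:,::-1])
np.set_printoptions(precision=1,suppress=True)
hsv=cv2.cvtColor(t,cv2.COLOR_RGB2HSV); m=((hsv[...,1]<60)&(hsv[...,2]>120)).astype(np.uint8)*255
print(proj("top",[[522,-292.5,120],[550,54,126]])); print("grip tcp scene",proj("scene",[550,54,126]))
E
```

```text
time_s: 12.25
ee_pos: [547.6, 55.7, 198.0]
orientation: [-0.001, 0.629, 0.778, -0.001]
wrist_force: [-0.4, -0.4, 0.3]
gripper_width: 0.546
gripper_force: 0.0
time_s: 13.45
ee_pos: [547.7, 54.7, 198.1]
orientation: [-0.001, 0.259, 0.966, -0.001]
wrist_force: [0.1, -0.0, -0.3]
gripper_width: 0.549
gripper_force: 0.0
time_s: 14.35
ee_pos: [548.1, 55.2, 198.9]
orientation: [-0.0, 0.047, 0.999, -0.0]
wrist_force: [-0.2, -0.6, 0.2]
gripper_width: 0.55
gripper_force: 0.0
t 14.35 ee [548.068  55.198 198.851] toolx [-0.996  0.094  0.001] F [-0.193 -0.554  0.196] w 51.684503242475685 gf 0.0
shift [-0.052 -0.025  1.221] after turn [-0.051 -0.025  1.221] turn [-0.004 -0.01  -0.025]
[[442.4 249.4]
 [295.7 238.6]]
grip tcp scene [[336.  239.9]]
```

View pics/s4.png

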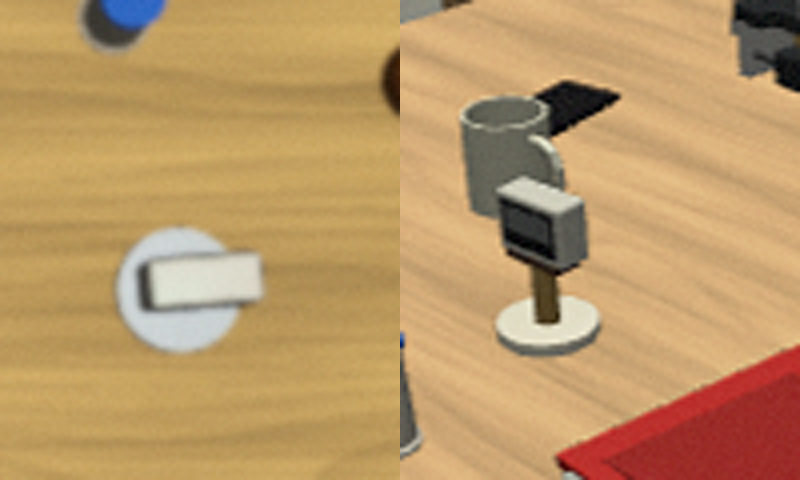

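The gauge stands centred and upright on the plate. Its top centre is at crop (206,279), i.e. pixel (441.5,249.8), and the prediction was (442.4,249.4). Now down to the grip and close.

```bash

python3 -m inch '[{"xyz":[-0.05,-0.025,0.4],"turn":[0,0,0]},{"xyz":[0,0,0.7],"turn":[0,0,0]},{"xyz":[0,0,0.7],"turn":[0,0,0]},{"xyz":[0,0,0.5],"turn":[0,0,0]},{"xyz":[0,0,0.25],"turn":[0,0,0]},{"xyz":[0,0,0],"turn":[0,0,0]}]'
python3 -m inch '[{"xyz":[0,0,0],"turn":[0,0,0]},{"xyz":[0,0,0],"turn":[0,0,0]},{"xyz":[0,0,0],"turn":[0,0,0]},{"xyz":[0,0,0],"turn":[0,0,0]},{"xyz":[0,0,0],"turn":[0,0,0]},{"xyz":[0,0,0],"turn":[0,0,0]},{"xyz":[0,0,0],"turn":[0,0,0]}]' -1 40
python3 d.py 550 54 97 174.7
```

```text
time_s: 15.05
ee_pos: [549.1, 54.3, 95.6]
orientation: [-0.002, 0.047, 0.999, -0.0]
wrist_force: [0.1, 0.3, 0.3]
gripper_width: 0.55
gripper_force: 0.0
time_s: 15.75
ee_pos: [550.6, 54.1, 98.1]
orientation: [0.001, 0.046, 0.999, -0.0]
wrist_force: [-0.5, -1.0, 4.2]
gripper_width: 0.212
gripper_force: 40.0
t 15.75 ee [550.614  54.133  98.059] toolx [-0.996  0.093 -0.001] F [-0.464 -0.996  4.181] w 19.921300084086617 gf 40.00051438808441
shift [ 0.015 -0.005  0.026] after turn [ 0.015 -0.005  0.026] turn [-0.004  0.02  -0.006]
```

The grip is held: 19.9 mm at 40 N. I'll lift slowly on an arc about the hinge, tilting with the lid.

```bash

python3 -m inch '[{"xyz":[-0.005,0,-0.04],"turn":[0,0.14,0]},{"xyz":[-0.005,0,-0.04],"turn":[0,0.14,0]},{"xyz":[-0.005,0,-0.03],"turn":[0,0.1,0]},{"xyz":[0,0,0],"turn":[0,0,0]}]'
python3 -m inch '[{"xyz":[-0.005,0,-0.03],"turn":[0,0.1,0]},{"xyz":[-0.005,0,-0.03],"turn":[0,0.1,0]},{"xyz":[0,0,0],"turn":[0,0,0]}]'
python3 -m inch '[{"xyz":[-0.005,0,-0.03],"turn":[0,0.1,0]},{"xyz":[-0.005,0,-0.03],"turn":[0,0.1,0]},{"xyz":[0,0,0],"turn":[0,0,0]}]'
python3 d.py 550 54 97 174.7
```

```text
time_s: 16.15
ee_pos: [550.2, 54.2, 99.5]
orientation: [-0.015, 0.046, 0.999, 0.0]
wrist_force: [3.0, -1.9, -10.1]
gripper_width: 0.215
gripper_force: 40.0
time_s: 16.45
ee_pos: [551.1, 54.1, 104.5]
orientation: [-0.021, 0.046, 0.999, 0.001]
wrist_force: [1.5, -1.5, -6.3]
gripper_width: 0.206
gripper_force: 40.0
time_s: 16.75
ee_pos: [551.4, 54.0, 106.7]
orientation: [-0.028, 0.046, 0.999, 0.001]
wrist_force: [-0.3, -1.5, -3.7]
gripper_width: 0.207
gripper_force: 40.0
t 16.75 ee [551.426  54.035 106.672] toolx [-0.994  0.093  0.056] F [-0.321 -1.53  -3.675] w 19.47040578660175 gf 39.998881816864014
shift [ 0.022 -0.004  0.243] after turn [ 0.035 -0.004  0.242] turn [-0.005 -0.799 -0.006]
```

It broke free smoothly: the force went from 10 to 3.7 N, about 10 mm up at the grip. On to 0.10 to 0.105 rad.

```bash

python3 -m inch '[{"xyz":[-0.005,0,-0.03],"turn":[0,0.1,0]},{"xyz":[-0.005,0,-0.04],"turn":[0,0.14,0]},{"xyz":[-0.005,0,-0.04],"turn":[0,0.14,0]},{"xyz":[-0.005,0,-0.04],"turn":[0,0.14,0]},{"xyz":[-0.005,0,-0.04],"turn":[0,0.14,0]},{"xyz":[0,0,0],"turn":[0,0,0]},{"xyz":[0,0,0],"turn":[0,0,0]},{"xyz":[0,0,0],"turn":[0,0,0]},{"xyz":[0,0,0],"turn":[0,0,0]},{"xyz":[0,0,0],"turn":[0,0,0]}]'
python3 d.py 550 54 97 174.7
python3 - <<'E'
from h import *
s=get_image("scene"); t=get_image("top"); r=lambda c,f:cv2.resize(c,(int(c.shape[1]*f),int(c.shape[0]*f)),interpolation=cv2.INTER_CUBIC)
cv2.imwrite("pics/s5.png",r(s[180:340,220:400],4)[:600,:,::-1])
E
```

```text
time_s: 17.75
ee_pos: [552.7, 53.9, 114.0]
orientation: [-0.051, 0.046, 0.998, 0.002]
wrist_force: [-3.9, -1.6, -1.3]
gripper_width: 0.214
gripper_force: 40.0
t 17.75 ee [552.745  53.942 113.967] toolx [-0.991  0.092  0.101] F [-3.882 -1.639 -1.273] w 20.08210327602975 gf 39.9995756149292
shift [ 0.025 -0.005  0.429] after turn [ 0.068 -0.005  0.424] turn [-0.005 -1.456 -0.005]
```

View pics/s5.png

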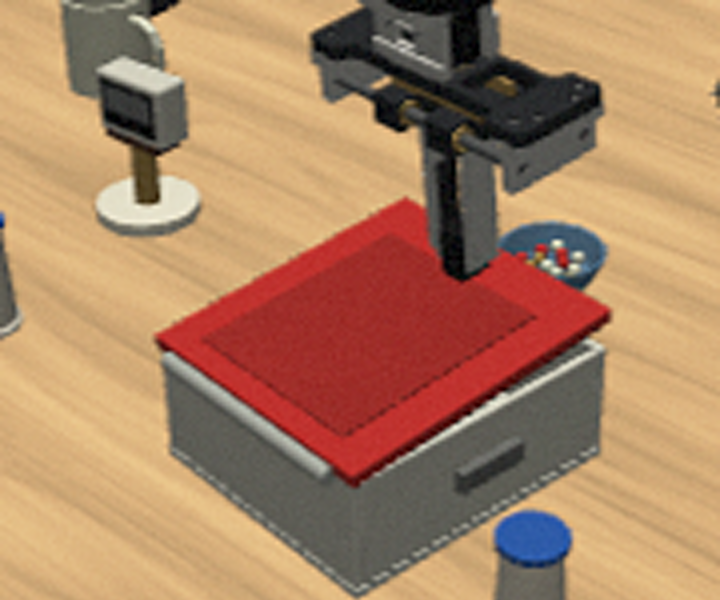

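The lid is wedged open, with the gap showing at crop (595,335). The fingers hold the grip at about (460,230), and the gauge stands upright on the plate at (142,105). TCP rise and tool tilt both give about 0.10 rad, so I'm handing in.

```bash
python3 -c "
from rig import *
print(close_job())"
```

```text
the job is handed in; nothing more can be done
None
```

I handed the job in at about 18 s: the gauge stands upright and centred on the stand, and the arm still holds the red lid by its grip, about 20 mm (0.10 rad) open at the front; no pass or fail came back.

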